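Pin the length stop of a tube-cutting gauge in its hidden index hole

ROBOT

A 6-joint arm with a two-finger parallel gripper is mounted at the origin on the work surface; the furniture and walls round the work are solid. World frame = base frame: x ahead of the robot, y to its left, z up, the work surface at z = 0. Lengths are in m, angles in rad, forces in N, time in s.
With the tool pointing down it reaches from about 0.35 to 0.975 m from the base axis. Payload 4.9 kg.
Tool frame: the origin (TCP) lies between the finger pads; the fingertips stand 25 mm ahead of it and the grasp point (between the pads) lies 6 mm ahead of it; z points along the fingers, y is the line along which they close (so a half turn about z gives the same grasp; the last joint's range is limited). The gripper opens to 85 mm and grips with 20 to 120 N. Pads are 22 mm wide; open, the fingers measure 114 mm over their backs; the gripper's body (76 mm by 85 mm) begins 54 mm behind the grasp point. The pads swing forward as they close: fully open they stand 13 mm farther back than shut.
Start: joints at [1.222, 0.053, 1.613, -0, 1.476, -0.119], TCP at [0.142, 0.609, 0.256] pointing down, gripper open.
Joint ranges: [-3.01, 3.01], [-1.01, 2.22], [0.06, 2.58], [-1.02, 4.17], [0.09, 2.62], [-3.14, 3.14]. Speed limits (rad/s): [2.57, 2.57, 3.14, 3.14, 3.14, 3.14].

INTERFACE

Orientations are given as [roll, pitch, yaw] about the fixed x, y, z axes, in that order (R = Rz(yaw) Ry(pitch) Rx(roll)).
In Python, from workcell import * gives the robot as it stands. The module is installed in compiled form; this text tells all that it offers.
- The arm moves only by the tool send_rows, never from a script. Its argument "deltas" is a list of rows, each a list of 7 numbers: the turn, a rotation vector about the tool's x, y, z in degrees, then the shift along the tool's x, y, z in mm, then the finger opening in mm, from 0 to 85.4. In form: [[rx, ry, rz, x, y, z, jaw], ...]. A call has 1 to 5 rows; each row shifts and turns the commanded pose from where the row before left it, along the tool's axes as they then stand; what a row does not reach is not made up. A row lasts 1/8 s, in which the tool goes at most 62.5 mm and 10.7 degrees, less where a joint would pass 70% of its speed; a pose out of reach is approached as far as the arm can. A call is refused whole if a number of a shift passes 62.5 or a number of a turn 10.7, either way. A call with a gripper value outside its range is refused whole. The fingers move at their own pace and stop on an object; "squeeze" is the grip in N (left out, the last holds). Time passes only in rows, so rows that do not move let the fingers close. It gives the time, the measured TCP pose, the force, the opening and the grip force at its end, in the units of the state.
- get_state(): the state, without advancing time (a new reading comes with each control period).
- grab_frame(name): name is "scene" or "top" or "wrist"; returns a dict with "pixels" (384x512x3 uint8, red, green, blue), "mtx" (3x3 intrinsics, pixels), "dist" ([k1, k2, p1, p2, k3] as OpenCV has them; the pictures are not rectified), "rvec" (rotation vector, rad) and "tvec" (3), from world to camera coordinates, as OpenCV has them. Camera axes: x right, y down, z forward; pixel columns grow to the right and rows downward; lengths in m; the calibration is good to about 2 mm. A picture is of the moment at which its call begins. There is no depth.
- sign_off(): hands the job in; it is judged then, once.
The state is a dict: "time_s": time; "joint_positions": joint angles; "joint_velocities": joint speeds; "joint_efforts": joint torques, N m; "ee_pos": TCP position; "tcp_rot": TCP orientation; "force": force on the tool from outside, world axes, zero at the start; "torque": the same for the moment, N m; "grip_width": opening from 0.0 (shut) to 1.0 (fully open); "grip_force": force on a finger pad.
Only numpy, scipy, OpenCV 4.12 (cv2) and the standard library are available. Lean on these libraries where they do the work, as an engineer would, in place of code of your own. Each camera call takes 0.05 s, during which the arm holds its last target. There are 200 camera calls.

TASK

Lock the sliding stop of the tube-cutting gauge: take the red-handled index pin from its wooden stand, put it into the brass bushing on the steel carriage while that is still parked at its end, and with the pin tip lightly on the bar below slide pin and carriage along until the tip drops into the hole hidden under the carriage. Then press the pin fully home, so that its collar sits on the bushing, and let go. Be gentle with the pin, a bent one is useless, and leave the jar, cork and matchbox alone.

Things in the scene. Friction and masses are not known exactly. Their poses are not given: they have to be found in the camera images.
- gauge: Fixed metal slide gauge, 96 x 220 x 50 mm, with blue end blocks. Origin: centre of its underside, on the bench; y = slide direction, z up. A steel bar lies under the carriage; its only hole (upright, 11.8 mm wide, rim chamfered 1.5 mm) stays hidden. It is under the bushing at some carriage joint value from 0.018 to 0.054, different each time.
- bar_top (a point): Point on the flat top of the bar in the gauge's middle, 30 mm above the bench. In the bar's hidden hole, 9 mm below this level, a brass friction catch stops the pin: it yields to 4 to 7 N, slowly (press at 15 mm/s or less), stays down, and must be pushed down 9 mm before the pin is home.
- carriage (a joint): How far the carriage has slid along the gauge's +y, m, 0 to 0.06; starts at 0 to 0.008. Steel plate 70 x 124 mm, top 44 mm above the bench, brass bushing in its middle (at gauge x = 0, y = -0.03 + this value), grey stop block up to 66 mm above the bench at its +y end. Slides with about 1.5 N drag and stays where it is left.
- bush (a point): Centre of the bushing's mouth: top face of the square brass bushing (30 x 30 mm) on the carriage, 50 mm above the bench. Its upright through hole is 11.6 mm wide with a 2 mm chamfer at the top; a pin put through it meets the bar 20 mm below the mouth. Axes as the gauge's.
- pin: Index pin, about 80 g, 77 mm long, upright in the stand. Origin: its tip; z up its axis. Steel shank 10 mm thick, 38 mm long, tip tapered over 2.5 mm; then a collar 24 mm wide, 5 mm thick; then a round red handle 18 mm wide, 43 to 77 mm above the tip. Home: collar on the bushing, tip 38 mm below its mouth. Over 40 N against the gauge, down or sideways, bends it.
- pin_stand: Fixed wooden block 50 x 50 x 42 mm with an upright 13 mm socket in the centre of its top, in which the pin stands, collar on the block, tip 4 mm above the bench. Origin: centre of its underside.
- amber_jar: Small amber glass jar, 57 mm diameter, 62 mm high, standing open on the bench; origin at the centre of its underside. Bystander.
- cork: Cork stopper 28 mm diameter, 26 mm high; origin at the centre of its underside. Bystander.
- match_box: Red matchbox 36 x 60 x 16 mm, drawer ajar; origin at the centre of its underside. Bystander.
There are look-alikes about, which are no part of the job. Several things look just like the pin: the one meant starts farthest from the robot's base.

How it is judged:
On the way, in this order (a step that is already met when the one before it is completed fails the run):
1. the pin stands in the bushing of the carriage, which is still parked near the end of its travel (horizontal distance between pin and bush below 0.005 m and z of pin in the frame of bush below -0.006 m and value of joint carriage below 0.014 m), for 0.1 s.
2. the pin tip has dropped into the hidden hole (horizontal distance between pin and bush below 0.005 m and z of pin in the frame of bush below -0.025 m), for 0.1 s.
At the end, for the whole second after the job is handed in: The pin stands upright (within 0.1 rad) through the bushing into the hidden hole, fully home: collar within 2 mm of the bushing's top, released and at rest (horizontal distance between pin and bush below 0.004 m and z of pin in the frame of bush below -0.036 m and angle between pin's own z axis and vertical below 0.1 rad and linear speed of pin below 0.02 m/s); the robot touches nothing.
It fails at once if the pin was pressed or pushed against the gauge with more than 40 N (contact force between pin and gauge above 40 N).
It fails at once if the amber jar was moved by more than 15 mm (distance of amber_jar from where it was at the start of the episode above 0.015 m).
It fails at once if the cork was moved by more than 15 mm (distance of cork from where it was at the start of the episode above 0.015 m).
It fails at once if the matchbox was moved by more than 15 mm (distance of match_box from where it was at the start of the episode above 0.015 m).
It also fails if it takes over 67 s, if anything falls off the work surface, if the arm or the gripper's body presses on something with over 40 N, if the wrist force passes 120 N, or if a joint passes its speed limit or range.

## Working session

There is one attempt and no reset: what is moved stays moved. The work goes in short steps, Python scripts to look and compute and a tool call to move; the robot and the scene stay as the last step left them, time stands still between calls to the robot, and variables do not carry over. Pictures are saved under pics/ and viewed, at most 10 in all, crops included, and the job is handed in when it is done.

Besides the shell and the picture viewer there is one more tool, called after "Call:" by a JSON object that holds its "api" and its "payload", one argument or row to a line. send_rows: Moves the arm, as the interface text tells. Its arguments: {"type":"object","properties":{"deltas":{"type":"array","items":{"type":"array","items":{"type":"number"}}},"squeeze":{"type":"number"}},"required":["deltas"]}

```bash
mkdir -p pics; cat > h.py <<'E'
from workcell import *
import numpy as np, cv2
def ray(f,uv):
    K=np.array(f["mtx"],float);d=np.array(f["dist"],float)
    R=cv2.Rodrigues(np.array(f["rvec"],float))[0];t=np.array(f["tvec"],float).ravel()
    n=cv2.undistortPoints(np.array([[uv]],float),K,d)[0,0]
    return -R.T@t, R.T@np.array([n[0],n[1],1.])
def onz(f,uv,z):
    o,v=ray(f,uv); return o+v*(z-o[2])/v[2]
def proj(f,p):
    return cv2.projectPoints(np.array([p],float),np.array(f["rvec"],float),np.array(f["tvec"],float),np.array(f["mtx"],float),np.array(f["dist"],float))[0].ravel()
def blobs(f,lo,hi,amin=30):
    h=cv2.cvtColor(f["pixels"],cv2.COLOR_RGB2HSV)
    m=cv2.inRange(h,lo,hi)
    if lo[0]==0: m|=cv2.inRange(h,(172,lo[1],lo[2]),(180,255,255))
    n,l,s,c=cv2.connectedComponentsWithStats(m)
    return [(s[i].tolist(),c[i].round(1).tolist()) for i in range(1,n) if s[i][4]>=amin],l
def save(f,n,s=1.5):
    cv2.imwrite("pics/"+n,cv2.resize(f["pixels"][:,:,::-1],None,fx=s,fy=s,interpolation=cv2.INTER_CUBIC))
E
python3 - <<'E'
from h import *
print(get_state())
for n in("top","scene"):
    f=grab_frame(n);save(f,n+"1.png")
    print(n,"cam",ray(f,(256,192))[0],onz(f,(256,192),0))
    for b in blobs(f,(0,130,70),(8,255,255))[0]: print("red",b,onz(f,b[1],.08).round(3))
    for b in blobs(f,(100,100,40),(130,255,255))[0]: print("blue",b,onz(f,b[1],.05).round(3))
E
```

```text
{'time_s': 0.0, 'joint_positions': array([ 1.22200615e+00,  5.33589823e-02,  1.61429577e+00,  1.14669912e-06,
        1.47599865e+00, -1.18986109e-01]), 'joint_velocities': array([ 0.00141291, -0.00073433, -0.00094127, -0.00029354, -0.00042633,
        0.00034926]), 'joint_efforts': array([-1.01888570e-03, -3.93691671e+01, -3.70169950e+01, -8.96865072e-05,
        6.87075168e-03,  1.77015232e-05]), 'ee_pos': array([0.1421606 , 0.60802991, 0.2550606 ]), 'tcp_rot': array([-3.13954662e+00, -2.45754282e-04,  2.91178822e+00]), 'force': array([-0.15776063,  0.74745538,  0.54534461]), 'torque': array([ 0.03824618, -0.02281684,  0.04177088]), 'grip_force': 0.0, 'grip_width': 1.0064481210137481}
top cam [ 0.39953966 -0.02135497  1.4153955 ] [ 0.50144054 -0.05201151  0.        ]
red ([149, 156, 14, 19, 64], [157.3, 167.8]) [0.558 0.221 0.08 ]
red ([357, 194, 7, 7, 36], [359.7, 197.2]) [ 0.486 -0.335  0.08 ]
red ([326, 211, 7, 6, 33], [329.2, 213.6]) [ 0.439 -0.251  0.08 ]
red ([349, 224, 7, 6, 33], [352.0, 226.2]) [ 0.406 -0.314  0.08 ]
red ([199, 332, 66, 38, 591], [225.5, 346.9]) [0.081 0.02
[... 325 characters left out ...]
8 0.072 0.05 ]
blue ([279, 158, 11, 32, 128], [284.3, 173.6]) [ 0.551 -0.13   0.05 ]
scene cam [ 0.01031448 -0.28441397  0.74589396] [ 0.54284584 -0.00462306  0.        ]
red ([494, 0, 13, 8, 56], [499.9, 3.2]) [ 1.786 -0.433  0.08 ]
red ([382, 244, 8, 10, 55], [385.7, 248.0]) [ 0.481 -0.337  0.08 ]
red ([336, 246, 7, 8, 43], [338.8, 249.2]) [ 0.434 -0.253  0.08 ]
red ([359, 271, 9, 10, 63], [363.4, 275.3]) [ 0.401 -0.315  0.08 ]
blue ([409, 0, 7, 12, 40], [411.8, 5.3]) [ 1.671 -0.123  0.05 ]
blue ([402, 17, 7, 20, 40], [405.3, 26.2]) [ 1.484 -0.142  0.05 ]
blue ([229, 146, 24, 20, 104], [240.8, 155.9]) [0.595 0.068 0.05 ]
blue ([293, 186, 24, 25, 160], [304.1, 199.0]) [ 0.542 -0.133  0.05 ]
```

View pics/top1.png

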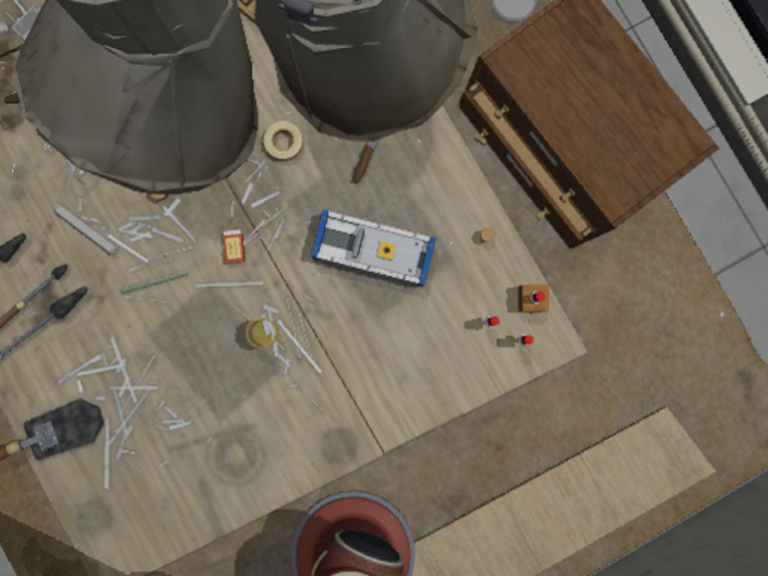

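View pics/scene1.png

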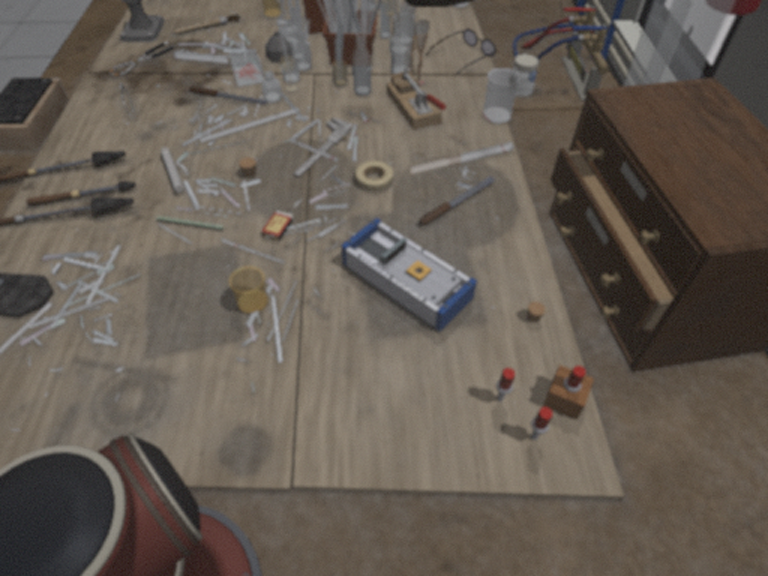

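Top view: gauge at px (250,165) with its stop towards the left block. The pin in the wooden stand at px (359,197) is the farthest of the three from the base. The scene view agrees, and there is a cabinet close to the stand. Next I triangulate the pin, the bushing and the cabinet corner.

```bash
cat >> h.py <<'E'
def tri(f,a,g,b):
    o1,v1=ray(f,a);o2,v2=ray(g,b);v1/=np.linalg.norm(v1);v2/=np.linalg.norm(v2)
    s,t=np.linalg.lstsq(np.c_[v1,-v2],o2-o1,rcond=None)[0]
    p,q=o1+s*v1,o2+t*v2; return ((p+q)/2).round(4),round(float(np.linalg.norm(p-q)),4)
E
python3 - <<'E'
from h import *
f=grab_frame("top");g=grab_frame("scene")
print("corner",tri(f,(405,152),g,(467,167)))
for n,(a,b) in {"pin":((359.7,197.2),(385.7,248)),"A":((329.2,213.6),(338.8,249.2)),"B":((352,226.2),(363.4,275.3))}.items(): print(n,tri(f,a,g,b))
for n,h in(("top",f),("scene",g)):
    for b in blobs(h,(18,120,110),(32,255,255),20)[0]: print(n,"yel",b,onz(h,b[1],.05).round(4))
    for b in blobs(h,(5,110,50),(17,255,220),80)[0]: print(n,"wood",b,onz(h,b[1],.042).round(4))
# lateral: blue corners as check
E
```

```text
corner (array([ 0.5844, -0.4039,  0.2596]), 0.0016)
pin (array([ 0.486 , -0.337 ,  0.0735]), 0.0001)
A (array([ 0.4396, -0.2528,  0.0705]), 0.0003)
B (array([ 0.4059, -0.3155,  0.0724]), 0.0002)
top yel ([252, 161, 12, 12, 91], [257.1, 166.4]) [ 0.57   -0.0531  0.05  ]
top yel ([164, 214, 9, 18, 31], [166.7, 222.6]) [0.4091 0.1956 0.05  ]
top yel ([169, 214, 16, 17, 129], [175.6, 223.3]) [0.4075 0.1709 0.05  ]
top wood ([320, 0, 156, 150, 12178], [398.7, 69.4]) [ 0.8603 -0.4596  0.042 ]
top wood ([309, 59, 80, 102, 455], [349.0, 110.5]) [ 0.7365 -0.3146  0.042 ]
top wood ([335, 76, 43, 53, 117], [355.5, 102.5]) [ 0.7602 -0.3334  0.042 ]
top wood ([148, 156, 15, 20, 92], [155.1, 166.0]) [0.5676 0.2338 0.042 ]
top wood ([346, 190, 20, 18, 280], [355.3, 198.5]) [ 0.4842 -0.3318  0.042 ]
top wood ([234, 333, 23, 23, 137], [245.7, 345.4]) [ 0.0759 -0.0284  0.042 ]
scene yel ([273, 175, 13, 11, 50], [278.5, 180.2]) [ 0.5661 -0.0545  0.05  ]
scene wood ([204, 0, 14, 22, 106], [209.8, 10.1]) [1.2576 0.5877 0.042 ]
scene wood ([367, 250, 28, 21, 229], [381.9, 261.0]) [ 0.4737 -0.341   0.042 ]
```

```bash
cat >> h.py <<'E'
from scipy.spatial.transform import Rotation as Ro
def plan(tgt,yawdeg,n,jaw):
    "rows from the measured pose to a target, tool down"
    s=get_state();p=np.array(s["ee_pos"]);R=Ro.from_euler("xyz",s["tcp_rot"])
    G=Ro.from_euler("xyz",[180,0,yawdeg],degrees=True)
    w=(R.inv()*G).as_rotvec(degrees=True)/n;step=(np.array(tgt)-p)/n*1000
    for i in range(n):
        sh=R.inv().apply(step)
        print([*[round(float(x),2) for x in w],*[round(float(x),1) for x in sh],jaw]);R=R*Ro.from_rotvec(w,degrees=True)
E
python3 -c "
from h import *
plan((.52,.2,.255),121.9,10,45)"
```

```text
[-0.01, 0.0, 4.49, -46.1, -31.1, 0.1, 45]
[-0.01, 0.0, 4.49, -48.4, -27.4, 0.1, 45]
[-0.01, 0.0, 4.49, -50.4, -23.6, 0.1, 45]
[-0.01, 0.0, 4.49, -52.1, -19.5, 0.1, 45]
[-0.01, 0.0, 4.49, -53.4, -15.4, 0.1, 45]
[-0.01, 0.0, 4.49, -54.5, -11.2, 0.1, 45]
[-0.01, 0.0, 4.49, -55.2, -6.9, 0.1, 45]
[-0.01, 0.0, 4.49, -55.6, -2.5, 0.1, 45]
[-0.01, 0.0, 4.49, -55.6, 1.8, 0.1, 45]
[-0.01, 0.0, 4.49, -55.3, 6.2, 0.1, 45]
```

Call:
{"api": "send_rows", "payload": {
  "deltas": [
    [0,0,4.5,-46,-31,0,45],
    [0,0,4.5,-48,-27,0,45],
    [0,0,4.5,-50,-24,0,45],
    [0,0,4.5,-52,-20,0,45],
    [0,0,4.5,-53,-15,0,45]
  ],
  "squeeze": 60
}}

```text
time_s: 0.82
ee_pos: [0.3308, 0.4035, 0.2562]
tcp_rot: [3.141, 0.0, 2.517]
force: [0.7, 0.7, 0.2]
grip_width: 0.524
grip_force: 0.0
```

Call:
{"api": "send_rows", "payload": {
  "deltas": [
    [0,0,4.5,-55,-11,0,45],
    [0,0,4.5,-55,-7,0,45],
    [0,0,4.5,-56,-3,0,45],
    [0,0,4.5,-56,2,0,45],
    [0,0,4.5,-55,6,0,45]
  ]
}}

```text
time_s: 1.45
ee_pos: [0.52, 0.1983, 0.2562]
tcp_rot: [3.141, -0.0, 2.124]
force: [-0.0, 0.1, 0.2]
grip_width: 0.526
grip_force: 0.0
```

```bash
python3 -c "
from h import *
s=get_state();print(s['ee_pos'],s['tcp_rot'],s['time_s'])
plan((.4855,-.337,.20),76.9,10,45)"
```

```text
[0.51997222 0.1983003  0.2562357 ] [ 3.14138345e+00 -1.02935495e-04  2.12350772e+00] 1.45
[0.0, -0.0, 4.48, -43.8, -31.0, 5.6, 45]
[0.0, -0.0, 4.48, -46.0, -27.5, 5.6, 45]
[0.0, -0.0, 4.48, -48.0, -23.9, 5.6, 45]
[0.0, -0.0, 4.48, -49.8, -20.0, 5.6, 45]
[0.0, -0.0, 4.48, -51.2, -16.1, 5.6, 45]
[0.0, -0.0, 4.48, -52.3, -12.0, 5.6, 45]
[0.0, -0.0, 4.48, -53.1, -7.9, 5.6, 45]
[0.0, -0.0, 4.48, -53.5, -3.8, 5.6, 45]
[0.0, -0.0, 4.48, -53.6, 0.4, 5.6, 45]
[0.0, -0.0, 4.48, -53.4, 4.6, 5.6, 45]
```

Call:
{"api": "send_rows", "payload": {
  "deltas": [
    [0,0,4.5,-44,-31,5,45],
    [0,0,4.5,-46,-27,5,45],
    [0,0,4.5,-48,-24,5,45],
    [0,0,4.5,-50,-20,5,45],
    [0,0,4.5,-51,-16,5,45]
  ]
}}

```text
time_s: 2.08
ee_pos: [0.5025, -0.0694, 0.2311]
tcp_rot: [3.141, 0.0, 1.731]
force: [1.3, -0.4, 0.2]
grip_width: 0.525
grip_force: 0.0
```

```bash
python3 -c "
from h import *
f=grab_frame('wrist');save(f,'w1.png')
print(get_state()['ee_pos'],ray(f,(256,192))[0],onz(f,(256,192),.05))
for b in blobs(f,(18,110,90),(34,255,255),100)[0]: print('yel',b,onz(f,b[1],.05).round(4))
"
```

```text
[ 0.50175812 -0.07458323  0.23034189] [0.48953989 0.01388317 0.34877273] [ 0.49914124 -0.08949968  0.05      ]
yel ([309, 154, 36, 34, 635], [326.5, 170.7]) [ 0.5705 -0.0533  0.05  ]
```

Call:
{"api": "send_rows", "payload": {
  "deltas": [
    [0,0,4.5,-52,-12,5,45],
    [0,0,4.5,-53,-8,5,45],
    [0,0,4.5,-53.5,-4,6,45],
    [0,0,4.5,-53.5,0,6,45],
    [0,0,4.5,-53.5,5,6,45]
  ]
}}

```text
time_s: 2.75
ee_pos: [0.485, -0.3365, 0.203]
tcp_rot: [3.142, -0.0, 1.339]
force: [1.0, -0.4, -1.2]
grip_width: 0.528
grip_force: 0.0
```

```bash
python3 -c "
from h import *
f=grab_frame('wrist');save(f,'w2.png')
s=get_state();print(s['ee_pos'],s['tcp_rot'],ray(f,(256,192))[0],s['force'])
for b in blobs(f,(0,130,70),(8,255,255),100)[0]: print('red',b,onz(f,b[1],.081).round(4))
"
```

```text
[ 0.48375168 -0.34193332  0.20210994] [-3.14104333  0.00416382  1.33266442] [ 0.50497863 -0.25441163  0.32070461] [-3.78353599 -2.54253217  0.10116052]
red ([177, 101, 20, 21, 340], [186.5, 110.8]) [ 0.4418 -0.2529  0.081 ]
red ([164, 180, 20, 19, 283], [173.1, 189.0]) [ 0.4094 -0.3142  0.081 ]
red ([254, 183, 20, 20, 301], [263.1, 192.6]) [ 0.4863 -0.3358  0.081 ]
```

View pics/w2.png

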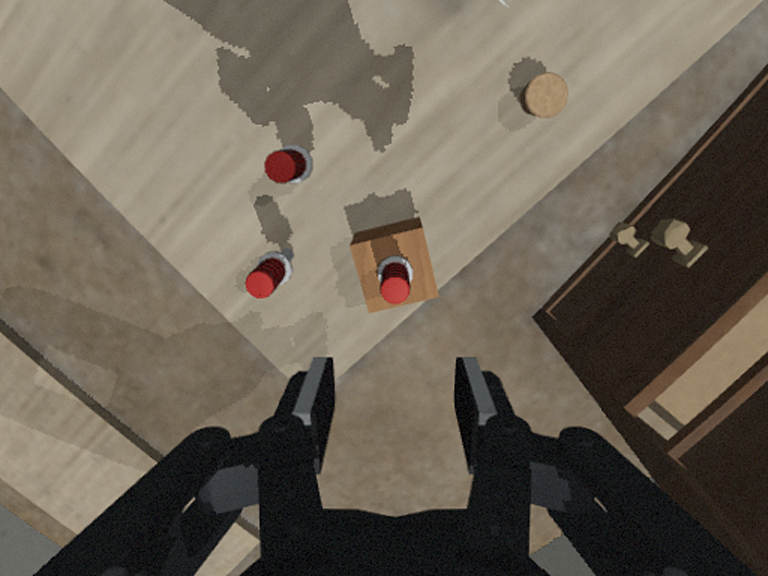

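View pics/w1.png

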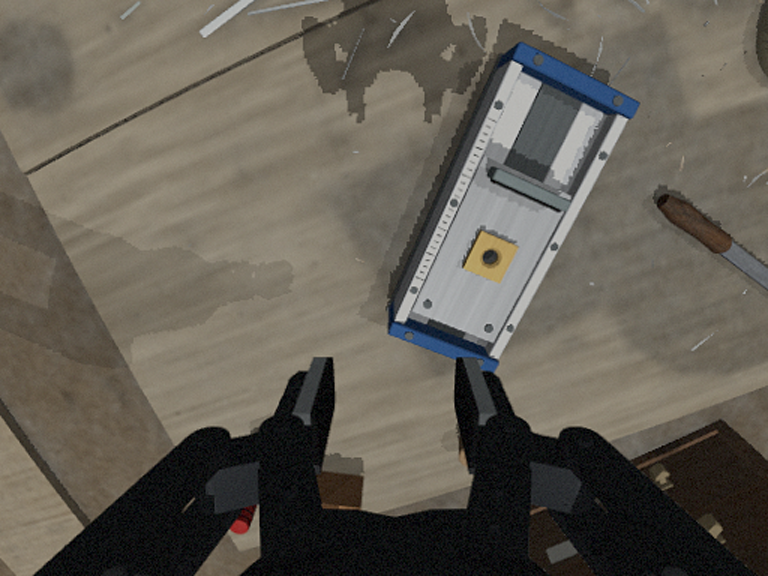

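Wrist views: the pin sits between the jaw lines at px (263,193), with the look-alikes to its left. The gauge is clear, its bushing at px (326,171).

```bash
python3 -c "
from h import *
f=grab_frame('wrist')
s=get_state();print(s['ee_pos'],s['tcp_rot'],s['joint_velocities'].round(3),s['force'])
for b in blobs(f,(0,130,70),(8,255,255),100)[0]: print('red',b,onz(f,b[1],.081).round(4))
plan((.486,-.3365,.110),76.9,5,45)
"
```

```text
[ 0.48417758 -0.33884904  0.20223201] [-3.14026029e+00  7.25222682e-04  1.33553964e+00] [ 0.059 -0.045  0.038  0.044  0.036 -0.002] [ 0.50146784  0.64195332 -0.51236374]
red ([175, 94, 21, 21, 355], [185.3, 103.8]) [ 0.4419 -0.2531  0.081 ]
red ([163, 174, 20, 19, 294], [172.1, 183.3]) [ 0.4093 -0.3142  0.081 ]
red ([254, 177, 20, 19, 301], [263.2, 186.3]) [ 0.4864 -0.3358  0.081 ]
[-0.02, 0.01, -0.08, 0.6, 0.3, 18.4, 45]
[-0.02, 0.01, -0.08, 0.6, 0.3, 18.4, 45]
[-0.02, 0.01, -0.08, 0.5, 0.3, 18.4, 45]
[-0.02, 0.01, -0.08, 0.5, 0.3, 18.4, 45]
[-0.02, 0.01, -0.08, 0.5, 0.3, 18.4, 45]
```

Call:
{"api": "send_rows", "payload": {
  "deltas": [
    [0,0,0,0,1,18,45],
    [0,0,0,0,0,18,45],
    [0,0,0,0,0,18,45],
    [0,0,0,0,0,18,45],
    [0,0,0,0,0,10,45]
  ]
}}

```text
time_s: 3.48
ee_pos: [0.4858, -0.3343, 0.1193]
tcp_rot: [-3.14, -0.001, 1.342]
force: [0.0, -0.6, -0.3]
grip_width: 0.527
grip_force: 0.0
```

Call:
{"api": "send_rows", "payload": {
  "deltas": [
    [0,0,0,0,0,0,45],
    [0,0,0,0,0,0,45]
  ]
}}

```text
time_s: 3.72
ee_pos: [0.4867, -0.3356, 0.122]
tcp_rot: [3.14, 0.001, 1.341]
force: [0.7, 0.9, 0.1]
grip_width: 0.526
grip_force: 0.0
```

```bash
python3 -c "
from h import *
f=grab_frame('wrist');save(f,'w3.png')
s=get_state();print(s['ee_pos'],s['tcp_rot'],s['force'])
for b in blobs(f,(0,130,70),(8,255,255),100)[0]: print('red',b,onz(f,b[1],.081).round(4))
for p in ((.486,-.3365,.081),): print(proj(f,p))
"
```

```text
[ 0.48680137 -0.33575201  0.12231449] [3.14002011e+00 8.81933087e-04 1.34098182e+00] [ 0.44430754  0.10364828 -0.72958043]
red ([133, 106, 32, 31, 749], [148.5, 121.0]) [ 0.4427 -0.2528  0.081 ]
red ([121, 217, 28, 27, 566], [134.7, 229.9]) [ 0.4108 -0.3132  0.081 ]
red ([248, 223, 27, 27, 587], [261.0, 236.4]) [ 0.4864 -0.3352  0.081 ]
[260.78459375 238.37311725]
```

View pics/w3.png

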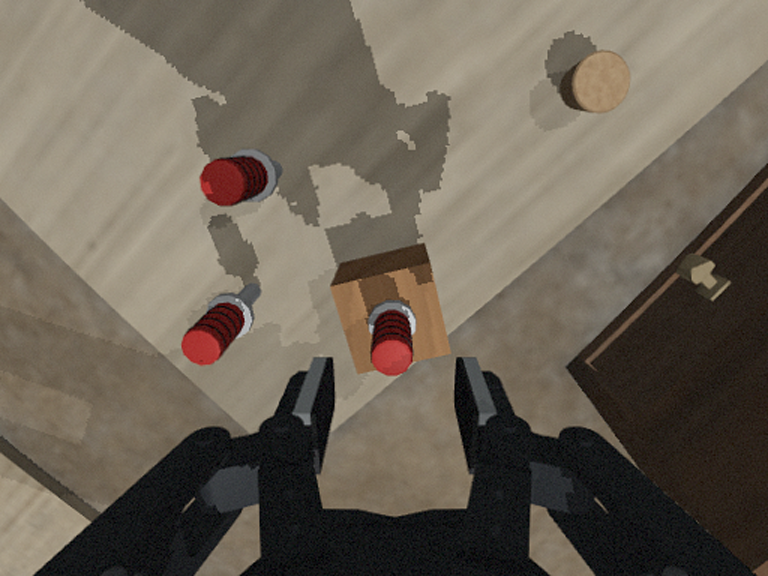

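The handle top is at px (261,238), as predicted for (0.486, -0.3365), so I go down and grip.

Call:
{"api": "send_rows", "payload": {
  "deltas": [
    [0,0,0,-0.7,-0.7,14,45],
    [0,0,0,0,0,14,45],
    [0,0,0,0,0,12,45],
    [0,0,0,0,0,6,45],
    [0,0,0,0,0,0,45]
  ]
}}

```text
time_s: 4.4
ee_pos: [0.4851, -0.3354, 0.0744]
tcp_rot: [-3.14, -0.001, 1.341]
force: [-0.7, 1.3, -0.3]
grip_width: 0.525
grip_force: 0.0
```

Call:
{"api": "send_rows", "payload": {
  "deltas": [
    [0,0,0,0,0,0,30],
    [0,0,0,0,0,0,20],
    [0,0,0,0,0,0,15],
    [0,0,0,0,0,0,10],
    [0,0,0,0,0,0,10]
  ],
  "squeeze": 50
}}

```text
time_s: 5.03
ee_pos: [0.4859, -0.3362, 0.0761]
tcp_rot: [3.14, 0.001, 1.341]
force: [-0.2, 0.0, 4.2]
grip_width: 0.193
grip_force: 48.8
```

Call:
{"api": "send_rows", "payload": {
  "deltas": [
    [0,0,0,0,0,-10,10],
    [0,0,0,0,0,-20,10],
    [0,0,0,0,0,-25,10],
    [0,0,0,0,0,-20,10],
    [0,0,0,0,0,-5,10]
  ]
}}

```text
time_s: 5.65
ee_pos: [0.4863, -0.3365, 0.158]
tcp_rot: [3.138, 0.002, 1.341]
force: [0.6, 0.0, -0.5]
grip_width: 0.189
grip_force: 49.2
```

```bash
python3 -c "
from h import *
s=get_state();print(s['ee_pos'],s['tcp_rot'],s['force'],s['grip_width'])
plan((.552,-.128,.156),76.9,5,10)
"
```

```text
[ 0.48628998 -0.33650679  0.15801018] [3.13822044e+00 1.87045142e-03 1.34101234e+00] [ 0.64494326  0.00418325 -0.47492301] 0.18918161261242256
[0.04, 0.02, -0.01, 43.6, 3.3, 0.3, 10]
[0.04, 0.02, -0.01, 43.6, 3.3, 0.3, 10]
[0.04, 0.02, -0.01, 43.6, 3.3, 0.4, 10]
[0.04, 0.02, -0.01, 43.6, 3.3, 0.4, 10]
[0.04, 0.02, -0.01, 43.6, 3.3, 0.4, 10]
```

Call:
{"api": "send_rows", "payload": {
  "deltas": [
    [0,0,0,30,3,0,10],
    [0,0,0,50,3.5,0,10],
    [0,0,0,58,3.5,0,10],
    [0,0,0,50,3.5,0,10],
    [0,0,0,30,3,0,10]
  ]
}}

```text
time_s: 6.28
ee_pos: [0.5509, -0.1248, 0.1545]
tcp_rot: [-3.14, -0.0, 1.343]
force: [0.1, 0.1, -0.4]
grip_width: 0.195
grip_force: 49.2
```

Call:
{"api": "send_rows", "payload": {
  "deltas": [
    [0,0,0,0,0,0,10],
    [0,0,0,0,0,0,10],
    [0,0,0,0,0,0,10]
  ]
}}

```text
time_s: 6.65
ee_pos: [0.5508, -0.1282, 0.1551]
tcp_rot: [-3.141, 0.0, 1.34]
force: [0.9, 0.7, -0.6]
grip_width: 0.193
grip_force: 49.2
```

```bash
python3 -c "
from h import *
f=grab_frame('wrist');save(f,'w4.png')
s=get_state();print(s['ee_pos'],s['tcp_rot'],s['force'])
bs,l=blobs(f,(18,110,90),(34,255,255),100)
for b in bs:
  print('yel',b,onz(f,b[1],.05).round(4))
h=cv2.cvtColor(f['pixels'],cv2.COLOR_RGB2HSV);m=cv2.inRange(h,(18,110,90),(34,255,255))
c=max(cv2.findContours(m,cv2.RETR_EXTERNAL,cv2.CHAIN_APPROX_NONE)[0],key=cv2.contourArea)
(cx,cy),wh,a=cv2.minAreaRect(c);bx=cv2.boxPoints(((cx,cy),wh,a));P=np.array([onz(f,q,.05) for q in bx])
print('rect',onz(f,(cx,cy),.05),wh,'sides',np.linalg.norm(P-np.roll(P,1,0),axis=1),'ang',np.degrees(np.arctan2(*(P-np.roll(P,1,0))[:,1::-1].T)))
print(proj(f,s['ee_pos']))
"
```

```text
[ 0.55085209 -0.12824816  0.15518737] [-3.14128591e+00  1.51642455e-04  1.33948653e+00] [-0.23905058  0.23831866 -1.77497248]
yel ([246, 84, 40, 41, 1404], [265.2, 104.0]) [ 0.5708 -0.0539  0.05  ]
rect [ 0.57106258 -0.05394952  0.05      ] (40.0, 39.0) sides [0.02899722 0.02861719 0.02900517 0.02973666] ang [  75.81620942  -13.21077915 -101.97202434  166.77891316]
[261.56212833 277.0776127 ]
```

View pics/w4.png

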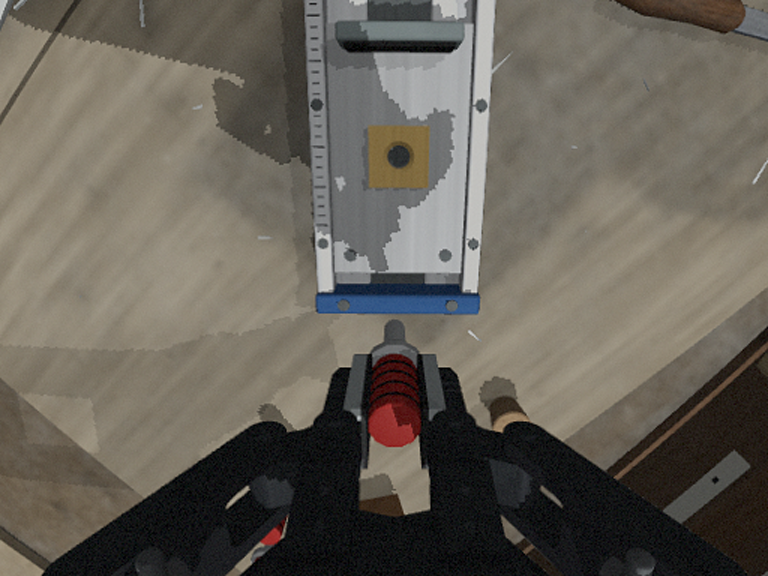

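Wrist view: the pin is held upright, tip at about px (262.7,214), and the bushing hole is at px (266,104). I check the tip against its expected position.

```bash
python3 -c "
from h import *
f=grab_frame('wrist');s=get_state();e=s['ee_pos'];print(e,s['tcp_rot'])
print('tip pred',proj(f,e-[0,0,.0721]),proj(f,e-[0,0,.0341]))
g=cv2.cvtColor(f['pixels'],cv2.COLOR_RGB2GRAY);im=f['pixels'][205:250,245:282]
cv2.imwrite('pics/tip.png',cv2.resize(np.hstack([im,f['pixels'][82:127,247:284]])[:,:,::-1],None,fx=10,fy=10,interpolation=cv2.INTER_NEAREST))
h=g[85:125,250:282];ys,xs=np.where(h<60);print('hole',xs.mean()+250,ys.mean()+85,len(xs), onz(f,(xs.mean()+250,ys.mean()+85),.05))
"
```

```text
[ 0.5508987  -0.12820506  0.15521595] [-3.14136152e+00  1.44342136e-04  1.33951015e+00]
tip pred [261.87945558 216.53999207] [261.72759115 242.48037425]
hole 265.4691358024691 103.7962962962963 162 [ 0.57114747 -0.05382687  0.05      ]
```

View pics/tip.png

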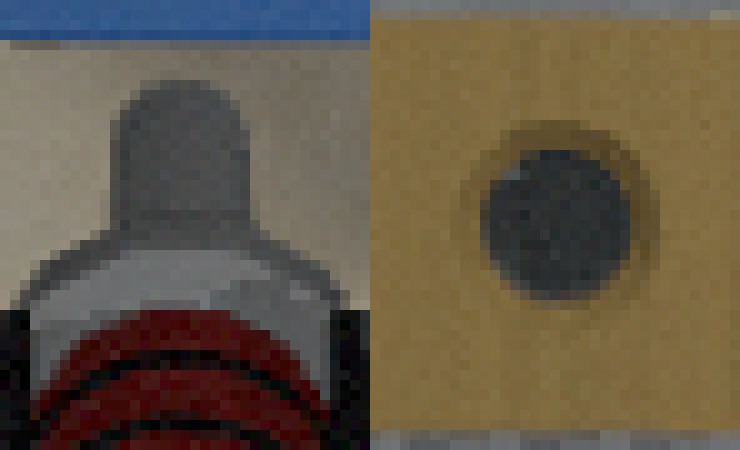

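```bash
python3 -c "
from h import *
plan((.5705,-.0538,.134),76.8,5,10)"
```

```text
[-0.0, 0.0, -0.01, 15.4, 0.4, 4.2, 10]
[-0.0, 0.0, -0.01, 15.4, 0.4, 4.2, 10]
[-0.0, 0.0, -0.01, 15.4, 0.4, 4.2, 10]
[-0.0, 0.0, -0.01, 15.4, 0.4, 4.2, 10]
[-0.0, 0.0, -0.01, 15.4, 0.4, 4.2, 10]
```

Call:
{"api": "send_rows", "payload": {
  "deltas": [
    [0,0,0,10,0.4,4,10],
    [0,0,0,20,0.4,4,10],
    [0,0,0,22,0.4,4,10],
    [0,0,0,17,0.4,4,10],
    [0,0,0,8,0.4,5,10]
  ]
}}

```text
time_s: 7.38
ee_pos: [0.5709, -0.0512, 0.1339]
tcp_rot: [-3.141, 0.0, 1.343]
force: [0.0, -0.3, -0.7]
grip_width: 0.191
grip_force: 49.2
```

Call:
{"api": "send_rows", "payload": {
  "deltas": [
    [0,0,0,0,0,0,10],
    [0,0,0,0,0,0,10],
    [0,0,0,0,0,0,10]
  ]
}}

```text
time_s: 7.75
ee_pos: [0.5708, -0.0533, 0.1346]
tcp_rot: [3.141, 0.0, 1.34]
force: [-0.0, 0.2, -0.5]
grip_width: 0.194
grip_force: 49.2
```

```bash
python3 -c "
from h import *
f=grab_frame('wrist')
s=get_state();e=s['ee_pos'];print(e,s['tcp_rot'],s['force'])
print('tip pred',proj(f,e-[0,0,.0721]),'hole pred',proj(f,(.5711,-.0539,.05)))
cv2.imwrite('pics/w5.png',cv2.resize(f['pixels'][160:270,200:330][:,:,::-1],None,fx=5,fy=5,interpolation=cv2.INTER_NEAREST))
"
```

```text
[ 0.57075897 -0.05327754  0.13458965] [3.14109848e+00 1.40333821e-04 1.34024155e+00] [ 0.19929439  0.48664577 -1.2994523 ]
tip pred [261.73509936 216.53450218] hole pred [262.39069333 210.49316173]
```

View pics/w5.png

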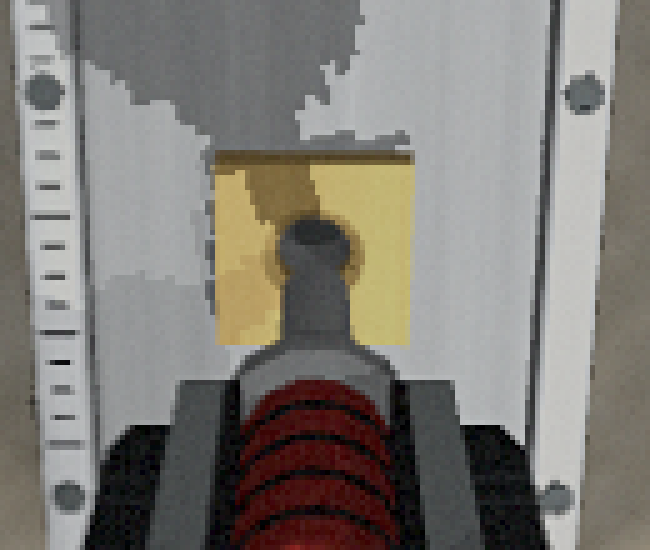

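The pin tip sits over the bushing hole, about 0.5 mm to the right of centre (px 263.5 against 262.8). I correct that and go down gently.

Call:
{"api": "send_rows", "payload": {
  "deltas": [
    [0,0,0,-0.3,-0.5,3,10],
    [0,0,0,0,0,4,10],
    [0,0,0,0,0,4,10],
    [0,0,0,0,0,3,10],
    [0,0,0,0,0,2,10]
  ]
}}

```text
time_s: 8.43
ee_pos: [0.57, -0.0529, 0.118]
tcp_rot: [-3.141, 0.0, 1.341]
force: [0.0, 0.8, -0.9]
grip_width: 0.194
grip_force: 49.2
```

Call:
{"api": "send_rows", "payload": {
  "deltas": [
    [0,0,0,0,0,2,10],
    [0,0,0,0,0,2,10],
    [0,0,0,0,0,2,10],
    [0,0,0,0,0,0,10],
    [0,0,0,0,0,0,10]
  ]
}}

```text
time_s: 9.05
ee_pos: [0.5701, -0.0529, 0.1123]
tcp_rot: [-3.142, -0.0, 1.341]
force: [-0.3, -0.1, -1.1]
grip_width: 0.192
grip_force: 49.2
```

Call:
{"api": "send_rows", "payload": {
  "deltas": [
    [0,0,0,0,0,2,10],
    [0,0,0,0,0,2,10],
    [0,0,0,0,0,2,10],
    [0,0,0,0,0,1,10],
    [0,0,0,0,0,0.5,10]
  ]
}}

```text
time_s: 9.68
ee_pos: [0.5701, -0.0529, 0.1047]
tcp_rot: [-3.141, -0.0, 1.341]
force: [0.2, 0.2, -0.3]
grip_width: 0.191
grip_force: 49.2
```

Call:
{"api": "send_rows", "payload": {
  "deltas": [
    [0,0,0,0,0,0.5,10],
    [0,0,0,0,0,0.5,10],
    [0,0,0,0,0,0.5,10]
  ]
}}

```text
time_s: 10.05
ee_pos: [0.5701, -0.0529, 0.1033]
tcp_rot: [3.142, -0.0, 1.341]
force: [-0.2, 0.5, -0.6]
grip_width: 0.192
grip_force: 49.2
```

Call:
{"api": "send_rows", "payload": {
  "deltas": [
    [0,0,0,0,0,0.4,10],
    [0,0,0,0,0,0.4,10]
  ]
}}

```text
time_s: 10.3
ee_pos: [0.5701, -0.0529, 0.1025]
tcp_rot: [3.142, 0.0, 1.341]
force: [0.4, 0.3, -2.0]
grip_width: 0.192
grip_force: 49.2
```

Call:
{"api": "send_rows", "payload": {
  "deltas": [
    [0,0,0,0,0,0.4,10],
    [0,0,0,0,0,0.4,10]
  ]
}}

```text
time_s: 10.55
ee_pos: [0.5703, -0.0529, 0.1022]
tcp_rot: [3.141, -0.0, 1.341]
force: [-0.6, 1.3, 2.6]
grip_width: 0.189
grip_force: 49.5
```

Call:
{"api": "send_rows", "payload": {
  "deltas": [
    [0,0,0,0,0,0.3,10],
    [0,0,0,0,0,0.3,10]
  ]
}}

```text
time_s: 10.8
ee_pos: [0.5704, -0.053, 0.1021]
tcp_rot: [3.141, 0.0, 1.341]
force: [-3.1, 1.1, 6.9]
grip_width: 0.195
grip_force: 50.0
```

Call:
{"api": "send_rows", "payload": {
  "deltas": [
    [0,0,0,1,0,0,10],
    [0,0,0,2,0,0,10],
    [0,0,0,2,0,0,10],
    [0,0,0,2,0,0,10],
    [0,0,0,2,0,0,10]
  ]
}}

```text
time_s: 11.42
ee_pos: [0.5727, -0.0451, 0.102]
tcp_rot: [3.14, 0.002, 1.341]
force: [-1.6, -3.9, 5.8]
grip_width: 0.194
grip_force: 49.8
```

Call:
{"api": "send_rows", "payload": {
  "deltas": [
    [0,0,0,1.5,0,0,10],
    [0,0,0,1.5,0,0,10],
    [0,0,0,1.5,0,0,10]
  ]
}}

```text
time_s: 11.8
ee_pos: [0.5737, -0.0407, 0.102]
tcp_rot: [3.14, 0.002, 1.341]
force: [-2.4, -4.3, 5.1]
grip_width: 0.191
grip_force: 49.8
```

Call:
{"api": "send_rows", "payload": {
  "deltas": [
    [0,0,0,1.5,0,0.1,10],
    [0,0,0,1.5,0,0,10],
    [0,0,0,1.5,0,0,10]
  ]
}}

```text
time_s: 12.18
ee_pos: [0.5748, -0.0365, 0.102]
tcp_rot: [3.14, 0.002, 1.341]
force: [-2.2, -4.2, 5.6]
grip_width: 0.188
grip_force: 49.9
```

Call:
{"api": "send_rows", "payload": {
  "deltas": [
    [0,0,0,1.5,0,0,10],
    [0,0,0,1.5,0,0,10],
    [0,0,0,1.5,0,0,10]
  ]
}}

```text
time_s: 12.55
ee_pos: [0.5759, -0.0321, 0.102]
tcp_rot: [3.14, 0.002, 1.341]
force: [-2.3, -5.2, 5.5]
grip_width: 0.195
grip_force: 49.9
```

Call:
{"api": "send_rows", "payload": {
  "deltas": [
    [0,0,0,1.5,0,0,10],
    [0,0,0,1.5,0,0,10],
    [0,0,0,1.5,0,0,10]
  ]
}}

```text
time_s: 12.92
ee_pos: [0.5769, -0.0277, 0.102]
tcp_rot: [3.14, 0.002, 1.341]
force: [-1.6, -4.6, 5.0]
grip_width: 0.193
grip_force: 49.9
```

Call:
{"api": "send_rows", "payload": {
  "deltas": [
    [0,0,0,1.5,0,0,10],
    [0,0,0,1.5,0,0,10]
  ]
}}

```text
time_s: 13.18
ee_pos: [0.5776, -0.0248, 0.102]
tcp_rot: [3.14, 0.002, 1.341]
force: [-1.9, -4.9, 5.1]
grip_width: 0.192
grip_force: 49.9
```

Call:
{"api": "send_rows", "payload": {
  "deltas": [
    [0,0,0,1.5,0,0.1,10],
    [0,0,0,1.5,0,0,10],
    [0,0,0,1.5,0,0,10]
  ]
}}

```text
time_s: 13.55
ee_pos: [0.5786, -0.0203, 0.1018]
tcp_rot: [3.14, 0.002, 1.341]
force: [-1.9, -4.4, 4.4]
grip_width: 0.192
grip_force: 49.8
```

Call:
{"api": "send_rows", "payload": {
  "deltas": [
    [0,0,0,1.5,0,0,10],
    [0,0,0,1.5,0,0,10],
    [0,0,0,1.5,0,0,10]
  ]
}}

```text
time_s: 13.92
ee_pos: [0.5792, -0.0147, 0.1006]
tcp_rot: [3.141, -0.001, 1.341]
force: [2.0, -1.9, -0.7]
grip_width: 0.193
grip_force: 49.2
```

The tip has dropped: z is lower and the vertical force is gone. I press down slowly.

Call:
{"api": "send_rows", "payload": {
  "deltas": [
    [0,0,0,0,0,0.5,10],
    [0,0,0,0,0,1,10],
    [0,0,0,0,0,1,10]
  ]
}}

```text
time_s: 14.3
ee_pos: [0.5789, -0.0149, 0.0982]
tcp_rot: [-3.141, 0.0, 1.341]
force: [1.4, -1.7, -0.7]
grip_width: 0.191
grip_force: 49.2
```

Call:
{"api": "send_rows", "payload": {
  "deltas": [
    [0,0,0,0,0,1,10],
    [0,0,0,0,0,1,10],
    [0,0,0,0,0,1,10]
  ]
}}

```text
time_s: 14.68
ee_pos: [0.579, -0.015, 0.0953]
tcp_rot: [-3.141, 0.0, 1.341]
force: [2.0, -1.6, 0.8]
grip_width: 0.194
grip_force: 49.2
```

Call:
{"api": "send_rows", "payload": {
  "deltas": [
    [0,0,0,0,0,1,10],
    [0,0,0,0,0,1,10],
    [0,0,0,0,0,1,10],
    [0,0,0,0,0,1,10]
  ]
}}

```text
time_s: 15.18
ee_pos: [0.5791, -0.015, 0.0921]
tcp_rot: [3.142, 0.0, 1.341]
force: [-1.1, -1.2, 5.7]
grip_width: 0.192
grip_force: 49.8
```

Call:
{"api": "send_rows", "payload": {
  "deltas": [
    [0,0,0,0,0,1,10],
    [0,0,0,0,0,1,10],
    [0,0,0,0,0,1,10]
  ]
}}

```text
time_s: 15.55
ee_pos: [0.5792, -0.015, 0.0892]
tcp_rot: [3.141, 0.0, 1.341]
force: [0.4, -1.5, 4.7]
grip_width: 0.195
grip_force: 49.8
```

Catch is yielding at about 5 N.

Call:
{"api": "send_rows", "payload": {
  "deltas": [
    [0,0,0,0,0,1,10],
    [0,0,0,0,0,1,10],
    [0,0,0,0,0,1,10]
  ]
}}

```text
time_s: 15.92
ee_pos: [0.5792, -0.015, 0.0862]
tcp_rot: [3.141, 0.0, 1.341]
force: [-1.5, -1.2, 6.6]
grip_width: 0.198
grip_force: 49.9
```

Call:
{"api": "send_rows", "payload": {
  "deltas": [
    [0,0,0,0,0,0.8,10],
    [0,0,0,0,0,0.8,10]
  ]
}}

```text
time_s: 16.18
ee_pos: [0.5792, -0.015, 0.0846]
tcp_rot: [3.141, 0.0, 1.341]
force: [-1.5, -2.8, 6.1]
grip_width: 0.196
grip_force: 49.9
```

Call:
{"api": "send_rows", "payload": {
  "deltas": [
    [0,0,0,0,0,0.5,10],
    [0,0,0,0,0,0.5,10]
  ]
}}

```text
time_s: 16.42
ee_pos: [0.5792, -0.015, 0.0841]
tcp_rot: [-3.141, 0.0, 1.341]
force: [-2.6, -1.3, 10.4]
grip_width: 0.193
grip_force: 50.3
```

Call:
{"api": "send_rows", "payload": {
  "deltas": [
    [0,0,0,0,0,0.4,10],
    [0,0,0,0,0,0.2,10]
  ]
}}

```text
time_s: 16.68
ee_pos: [0.5793, -0.015, 0.0841]
tcp_rot: [-3.141, 0.0, 1.341]
force: [-4.5, -2.5, 11.6]
grip_width: 0.194
grip_force: 50.5
```

Call:
{"api": "send_rows", "payload": {
  "deltas": [
    [0,0,0,0,0,0,10],
    [0,0,0,0,0,-0.6,10],
    [0,0,0,0,0,-0.6,10],
    [0,0,0,0,0,-0.4,10]
  ]
}}

```text
time_s: 17.18
ee_pos: [0.5792, -0.015, 0.0841]
tcp_rot: [3.141, 0.0, 1.341]
force: [1.1, -2.0, 3.7]
grip_width: 0.188
grip_force: 49.9
```

Seated at z 0.0841, with the reading stiff. I open moderately, which keeps the fingers near, then rise straight up.

Call:
{"api": "send_rows", "payload": {
  "deltas": [
    [0,0,0,0,0,0,25],
    [0,0,0,0,0,0,40],
    [0,0,0,0,0,0,50],
    [0,0,0,0,0,0,50],
    [0,0,0,0,0,-3,50]
  ]
}}

```text
time_s: 17.8
ee_pos: [0.5787, -0.0149, 0.0865]
tcp_rot: [-3.141, -0.0, 1.341]
force: [-0.1, 0.5, -0.2]
grip_width: 0.585
grip_force: 0.0
```

Call:
{"api": "send_rows", "payload": {
  "deltas": [
    [0,0,0,0,0,-15,50],
    [0,0,0,0,0,-25,50],
    [0,0,0,0,0,-25,50],
    [0,0,0,0,0,-10,50]
  ]
}}

```text
time_s: 18.3
ee_pos: [0.5804, -0.0152, 0.1651]
tcp_rot: [3.137, -0.0, 1.341]
force: [0.3, -0.8, -0.1]
grip_width: 0.585
grip_force: 0.0
```

Call:
{"api": "send_rows", "payload": {
  "deltas": [
    [0,0,0,-30,0,0,50],
    [0,0,0,-30,0,0,50],
    [0,0,0,0,0,0,50],
    [0,0,0,0,0,0,50]
  ]
}}

```text
time_s: 18.8
ee_pos: [0.5652, -0.073, 0.1617]
tcp_rot: [-3.141, -0.0, 1.341]
force: [-0.3, -0.2, -0.1]
grip_width: 0.585
grip_force: 0.0
```

```bash
python3 -c "
from h import *
f=grab_frame('wrist');save(f,'w6.png')
print(get_state()['ee_pos'])
for b in blobs(f,(0,130,70),(8,255,255),100)[0]: print('red',b,onz(f,b[1],.089).round(4))
print('home top pred',proj(f,(.5792,-.015,.089)))
"
```

```text
[ 0.56532677 -0.07271067  0.1616762 ]
red ([251, 122, 26, 26, 528], [263.6, 134.5]) [ 0.5798 -0.0161  0.089 ]
home top pred [262.2798164  133.02652375]
```

View pics/w6.png

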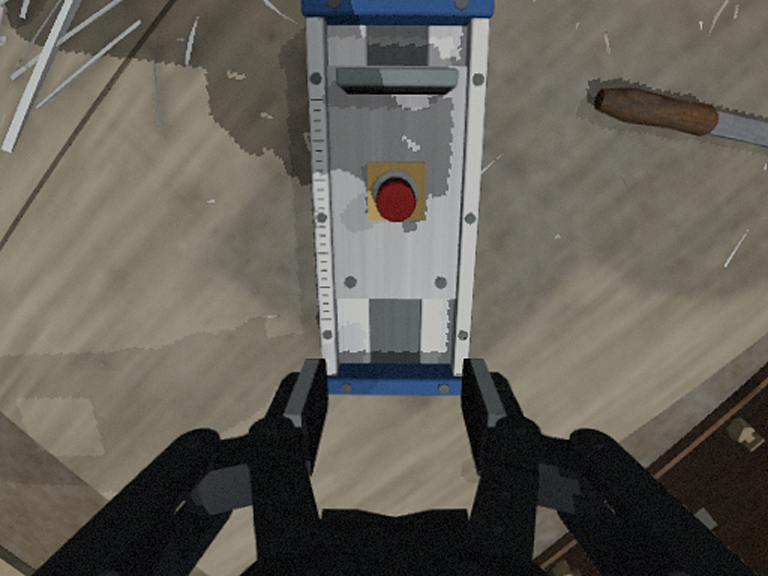

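The pin stands upright on the bushing at px (264,133), where its home position projects. The tool travelled 18.0 mm down from the bar contact, which is what full home requires. I hand in.

```bash
python3 -c "
from workcell import *
print(sign_off())"
```

```text
the job is handed in; nothing more can be done
None
```

The pin is through the carriage bushing and in the hidden hole, pressed home and released, and the job is handed in; the sign-off returned no verdict, and peak wrist force while pressing was about 13 N.

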